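# Shut the frit cabinet's lapping doors

## Robot

A 6-joint arm with a two-finger parallel gripper is mounted at the origin on the work surface; the furniture and walls round the work are solid. World frame = base frame: x ahead of the robot, y to its left, z up, the work surface at z = 0. Lengths are in mm, angles in rad, forces in N, time in s.
With the tool pointing down it reaches from about 275 to 750 mm from the base axis. Payload 10.2 kg.
Tool frame: the origin (TCP) lies at the centre of the arm's flange, where the gripper is bolted on; the fingertips stand 173 mm ahead of it and the grasp point (between the pads) lies 155 mm ahead of it; z points along the fingers, y is the line along which they close (so a half turn about z gives the same grasp; the last joint's range is limited). The gripper opens to 85 mm and grips with 20 to 120 N. Pads are 22 mm wide; open, the fingers measure 114 mm over their backs; the gripper's body (76 mm by 85 mm) begins 54 mm behind the grasp point. The pads swing forward as they close: fully open they stand 13 mm farther back than shut.
Start: joints at [-1.406, 0.313, 1.498, -0, 1.331, -0.223], TCP at [198.518, -486.028, 404.694] pointing down, gripper open.
Joint ranges: [-2.94, 2.94], [-0.97, 2.17], [0.19, 2.56], [-1.23, 4.37], [0.02, 3.11], [-2.88, 2.88]. Speed limits (rad/s): [2.39, 2.39, 3.01, 3.14, 3.14, 3.14].

## Interface

Orientations are given as a unit quaternion [w, x, y, z].
In Python, from rig import ctrl, imaging gives the robot as it stands (ctrl), with the cameras (imaging).
- The arm moves only by the tool pendant, called after "Emit:" in YAML: its name, and indented under it one key for each argument. Schema: {"type":"object","properties":{"steps":{"type":"array","items":{"type":"object","properties":{"trans":{"type":"array","items":{"type":"number"},"minItems":3,"maxItems":3},"rot":{"type":"array","items":{"type":"number"},"minItems":3,"maxItems":3}},"additionalProperties":false},"minItems":1,"maxItems":8},"aperture":{"type":"number"},"grip_force":{"type":"number"},"only":{"type":"string"},"quiet":{"type":"boolean"},"lines":{"type":"string"}},"required":["steps"],"additionalProperties":false}. steps is a list of rows, 1 to 8 of them, each an object with the fields trans (a list: dx, dy, dz in a scale on which 1.0 is 800 mm), rot (a list: a rotation vector rx, ry, rz in shares of 4 rad (1.0 is 4 rad)); a field left out counts as zero; each row is the pose to reach, as a shift and turn from the pose commanded when the call began, along the tool's axes at that moment; what a row does not reach only later rows make up. A row lasts 1/10 s, in which the tool goes at most 50 mm and 0.15 rad, less where a joint would pass 70% of its speed; a pose out of reach is approached as far as the arm can. aperture is the opening from 0.0 (shut) to 1.0 (fully open), set as the call begins (left out keeps the last). The fingers move at their own pace and stop on an object; grip_force is the grip in N (left out, the last holds). Time passes only in rows, so rows that do not move let the fingers close. The tool returns the time, the measured TCP pose, the force, the opening and the grip force at its end. only (a regular expression) keeps the lines of the reply that match it, lines (a string "A,B") keeps lines A to B, and quiet returns only ok. Shift and turn numbers lie between -1 and 1, and a call with a number outside is refused. Input that does not fit is refused with a message, and nothing moves.
- ctrl.sense(): the state, without advancing time (a new reading comes with each control period).
- imaging.capture(name): name is "scene" or "top" or "wrist"; returns the picture (480x640x3 uint8, red, green, blue); there is no depth.
- imaging.calibration(name): a dict with "fx", "fy", "cx", "cy" (pixels), "position" and "attitude" of the camera in the world. Camera axes: x right, y down, z forward; pixel columns grow to the right and rows downward; lengths in mm; the calibration is good to about 2 mm. A picture is of the moment at which its call begins: read the wrist's pose just before it. calibration takes no time and is no camera call; for the wrist camera it gives the pose at the moment of the call.
- ctrl.finish_job(): hands the job in; it is judged then, once.
The state is a dict: "time_s": time; "joints": joint angles; "dq": joint speeds; "tau": joint torques, N m; "eef_pos": TCP position; "ee_rot": TCP orientation; "force": force on the tool from outside, world axes, zero at the start; "wrist_torque": the same for the moment, N m; "grip_width": opening from 0.0 (shut) to 1.0 (fully open); "grip_force": force on a finger pad.
Only numpy, scipy, OpenCV 4.12 (cv2) and the standard library are available. Lean on these libraries where they do the work, as an engineer would, in place of code of your own. Each camera call takes 0.05 s, during which the arm holds its last target. There are 200 camera calls.

## Task

Shut up the small grey steel frit cabinet on the bench against dust. First swing the rebated leaf (on the cabinet's left as the robot faces it, its free edge stepped back) fully home while the other leaf is still open, then shut the flanged leaf (right, with the bow handle) last, so that its lip laps over the stepped edge and both fronts lie flush. Do not disturb the jar, bottle and dish standing loose on the bench.

Things in the scene. Friction and masses are not known exactly. Their poses are not given: they have to be found in the camera images.
- frit_cabinet: grey sheet-steel cabinet, 150 deep x 320 wide x 240 mm high, fixed on the bench, frit jars inside, two hinged leaves in front, which really touch each other: with the flanged leaf shut first, its lip stops the rebated leaf 0.1 rad short of home. Origin: centre of its underside, on the bench; x from front to back (the front looks to -x; carcass front plane at x = -75 mm), y to its left, z up.
- rebated_leaf (a joint): angle (rad) of the left leaf, hinged upright at cabinet frame x -75, y +160 mm: 0 = home, grows as it swings out towards the robot, 1.57 = square out, stop at 1.9. The leaf spans 22 to 236 mm above the bench, 0.45 kg, no handle. No latch: hinge friction (0.08 N m) holds it where it is left; 2 N near the free edge moves it.
- flanged_leaf (a joint): angle (rad) of the right leaf, hinged upright at cabinet frame x -75, y -160 mm: 0 = home, grows as it swings out towards the robot, 1.57 = square out, stop at 1.9. The leaf spans 22 to 236 mm above the bench, 0.45 kg, no latch, hinge friction as the other. Bow handle: upright 8 mm bar, 132 mm from the hinge axis, 32 mm off the front face, 82 to 170 mm above the bench.
- rebated_leaf_hinge (a point): point on the left hinge axis, level with the leaf's top edge (236 mm up). Its frame turns with the leaf: -x is the leaf's outward normal, -y runs from hinge to free edge. The leaf's back lies in the plane through the axis; it is 16 mm thick from the hinge to 137 mm, then 10 mm (stepped back 6 mm from the front face) to its edge at 159 mm.
- rebated_leaf_edge (a point): top of the left leaf's free edge: 159 mm from the hinge axis, on the leaf's back face, 236 mm above the bench
- flanged_leaf_hinge (a point): point on the right hinge axis, level with the leaf's top edge (236 mm up). Its frame turns with the leaf: -x is the leaf's outward normal, +y runs from hinge to free edge. The leaf's back lies in the plane through the axis; it is 16 mm thick to 158 mm, then a lip (flange) 4 mm thick, level with the front face, reaches to 180 mm.
- flanged_leaf_edge (a point): top of the right leaf's free edge, at the end of the lip: 180 mm from the hinge axis, in the plane of the leaf's back (the lip is 12 to 16 mm in front of that plane), 236 mm above the bench
- frit_jar: glass jar with red lid, 58 mm across, 79 mm high, loose on the bench to the left of the cabinet; origin under its centre; leave alone
- wash_bottle: small grey plastic bottle with red cap, 40 mm across, 92 mm high, loose on the bench to the right of the cabinet; origin under its centre; leave alone
- bead_dish: steel dish of beads, 68 mm across, 17 mm high, loose on the bench between robot and cabinet (the leaves pass 5 mm over it); origin under its centre; leave alone

How it is judged (in metres and radians):
On the way, in this order (a step that is already met when the one before it is completed fails the run):
1. the rebated leaf is fully home (within 0.03 rad) while the flanged leaf still stands open (more than 0.2 rad) (value of joint rebated_leaf below 0.03 rad and value of joint flanged_leaf above 0.2 rad), for 0.2 s.
2. the flanged leaf is shut over it, both fully home (within 0.03 rad) (value of joint each of rebated_leaf, flanged_leaf below 0.03 rad), for 0.2 s.
At the end, for the whole second after the job is handed in: both leaves are fully home, within 0.03 rad (about 5 mm at the free edge), and at rest, the flanged leaf's lip lying over the rebated leaf's stepped edge, having been shut in that order (all of step 2 and velocity of joint each of rebated_leaf, flanged_leaf below 0.05 rad/s); the robot touches nothing.
It fails at once if the jar, the bottle or the dish on the bench is moved by more than 30 mm (distance of any of frit_jar, wash_bottle, bead_dish from where it was at the start of the episode above 0.03 m).
It also fails if it takes over 51 s, if anything falls off the work surface, if the arm or the gripper's body presses on something with over 40 N, if the wrist force passes 120 N, or if a joint passes its speed limit or range.

## Working session

There is one attempt and no reset: what is moved stays moved. The work goes in short steps, Python scripts to look and compute and a tool call to move; the robot and the scene stay as the last step left them, time stands still between calls to the robot, and variables do not carry over. Pictures are saved under pics/ and viewed, at most 10 in all, crops included, and the job is handed in when it is done.

```bash
ls; mkdir -p pics; python3 - <<'E'
from rig import ctrl, imaging
import cv2
for n in ("scene","top"):
    cv2.imwrite(f"pics/{n}0.png",imaging.capture(n)[:,:,::-1]); c=imaging.calibration(n); print(n,c)
s=ctrl.sense();print(s['time_s'],s['eef_pos'],s['ee_rot'],s['grip_width'],s['force'])
E
```

```text
pics
rig.py
scene {'fx': 531.5159035364746, 'fy': 531.5159035364746, 'cx': 321.4182922644902, 'cy': 251.0278013516734, 'position': array([  -5.13261195, -682.93460898, 1162.51463224]), 'attitude': array([-0.32933275,  0.87669797, -0.32858091,  0.12237321])}
top {'fx': 525.8112040904547, 'fy': 525.8112040904547, 'cx': 326.30484801307273, 'cy': 237.18046282767511, 'position': array([ 463.85525959,   21.59074153, 1486.05294531]), 'attitude': array([ 0.02337265, -0.69610821,  0.71672381, -0.03455512])}
0.1 [ 198.52508603 -485.97893313  404.20607876] [-5.66170782e-04  9.81257515e-01  1.92700205e-01  1.54333854e-05] 0.9971508122010089 [-0.32851041  0.26834978  0.24978743]
```

View pics/scene0.png

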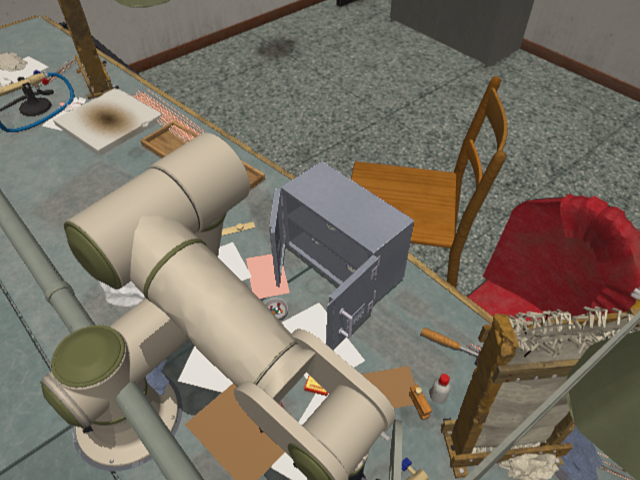

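View pics/top0.png

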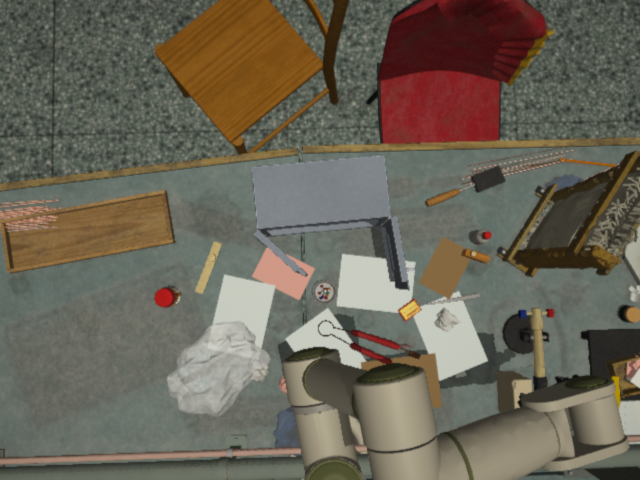

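The top view shows the cabinet roof at about (253-390, 156-235). The left leaf runs (257,232)→(305,273), the right leaf (392,218)→(403,287), and the dish is at (324,292). The jar is at (166,297) and the bottle at (486,237). I'll zoom in for accurate corners.

```bash
python3 - <<'E'
import cv2
i=cv2.imread("pics/top0.png")[145:305,235:435]
cv2.imwrite("pics/top0c.png",cv2.resize(i,(750,600),interpolation=cv2.INTER_CUBIC))
E
```

```text
(no output)
```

View pics/top0c.png

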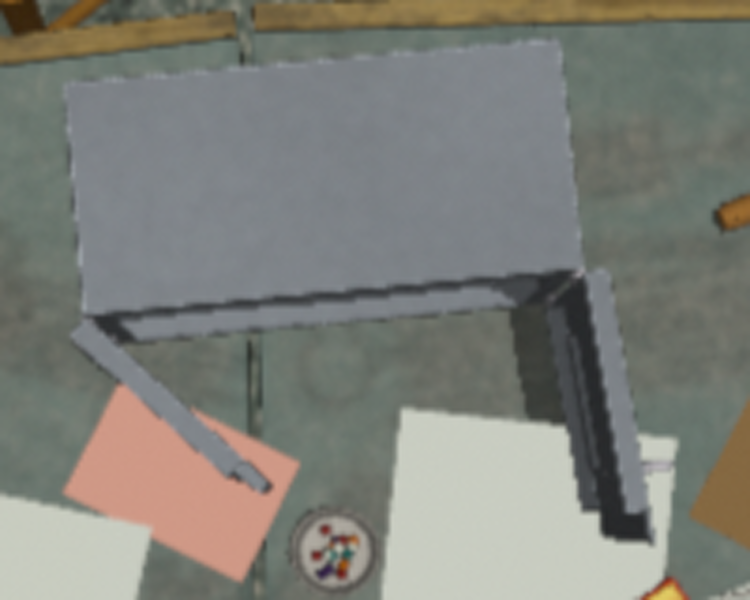

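```bash
cat > h.py <<'E'
import numpy as np
from scipy.spatial.transform import Rotation as R
def rot(q): return R.from_quat(np.roll(q,-1))
def ray(c,px,z):
    d=rot(c['attitude']).apply([(px[0]-c['cx'])/c['fx'],(px[1]-c['cy'])/c['fy'],1]); p=c['position']
    return p+d*(z-p[2])/d[2]
def proj(c,P):
    v=rot(c['attitude']).inv().apply(np.asarray(P)-c['position']); return v[...,0]/v[...,2]*c['fx']+c['cx'],v[...,1]/v[...,2]*c['fy']+c['cy']
E
python3 - <<'E'
from h import *
from rig import ctrl, imaging
np.set_printoptions(precision=1,suppress=True)
c=imaging.calibration("top"); cr=lambda u,v:(235+u/3.75-.37,145+v/3.75-.37)
for n,u,v,z in [("BL",67,85,240),("BR",560,41,240),("FR",582,270,240),("FL",86,316,240),("Lhinge back",97,318,236),("Lfront near hinge",72,333,236),("Ledge back",270,488,236),("Ledge front",262,494,236),
 ("Lstep",232,478,236),("Rhinge front",607,270,236),("Rhinge back",583,275,236),("Rlip end",653,543,236),("Rmain end back",628,512,236),("Rfront end",648,515,236),("dish",333,550,17)]:
    print(n,ray(c,cr(u,v),z)[:2])
print("jar",ray(c,(164,297),79)[:2],"bot",ray(c,(487,236),92)[:2])
E
```

```text
BL [739.1 172.4]
BR [ 759.4 -144.6]
FR [ 610.8 -152.9]
FL [590.3 163.1]
Lhinge back [589.2 156.6]
Lfront near hinge [580.1 172.6]
Ledge back [478.2  49.6]
Ledge front [474.6  54.7]
Lstep [485.2  73.4]
Rhinge front [ 610.8 -169.5]
Rhinge back [ 608.1 -154. ]
Rlip end [ 436.4 -191.5]
Rmain end back [ 456.4 -176.5]
Rfront end [ 454.1 -189.1]
dish [433.5   9. ]
jar [432.5 432.1] bot [ 568.9 -431.7]
```

Cabinet: centre ≈ (675, 9.5), yaw 0.064. The left leaf is at ≈0.835 rad and the right at ≈1.63 rad. I'll close the fingers, align the tool with the cabinet, and go to a point in front of the left leaf.

Careful with the scale: shifts go in shares of 800 mm and turns go in shares of 4 rad. That gives: -495 mm / 800 = -0.6188, 399 mm / 800 = 0.4988, 0.324 rad / 4 = 0.081.

```bash
cat >> h.py <<'E'
def cab(x,y):
    c,s=np.cos(.064),np.sin(.064); return np.array([674.9+c*x-s*y,9.5+s*x+c*y])
def tgt(side,th,r,gap=0):   # TCP xy with shut fingers touching leaf front (side +1 left, -1 right)
    n=np.array([-np.cos(th),side*np.sin(th)]); d=np.array([-np.sin(th),-side*np.cos(th)])
    h=11*abs(n[0])+14.5*abs(n[1]); return cab(*(np.array([-75,side*160])+r*d+(16+h+gap)*n))
def rel(P):   # world -> shift in tool axes now
    from rig import ctrl, imaging
    s=ctrl.sense(); return np.round(rot(s['ee_rot']).inv().apply(np.asarray(P)-s['eef_pos']),1)
E
```

Emit:
pendant:
  steps:
    - {"trans": [0.4988, -0.6188, 0], "rot": [0, 0, 0.081]}
    - {"trans": [0.4988, -0.6188, 0], "rot": [0, 0, 0.081]}
    - {"trans": [0.4988, -0.6188, 0], "rot": [0, 0, 0.081]}
    - {"trans": [0.4988, -0.6188, 0], "rot": [0, 0, 0.081]}
    - {"trans": [0.4988, -0.6188, 0], "rot": [0, 0, 0.081]}
    - {"trans": [0.4988, -0.6188, 0], "rot": [0, 0, 0.081]}
    - {"trans": [0.4988, -0.6188, 0], "rot": [0, 0, 0.081]}
    - {"trans": [0.4988, -0.6188, 0], "rot": [0, 0, 0.081]}
  aperture: 0
  grip_force: 20

```text
time_s: 0.9
eef_pos: [313.0, -100.8, 404.7]
ee_rot: [0.0, 1.0, 0.031, 0.0]
force: [1.1, -0.8, 0.5]
grip_width: 0.001
grip_force: 0.0
```

```bash
python3 -c "
from h import *;print(rel([380,123,404]))"
```

```text
[  81.  -219.2    0.7]
```

In the tool's units: -219 mm / 800 = -0.2738, 81 mm / 800 = 0.1013.

Emit:
pendant:
  steps:
    - {"trans": [0.1013, -0.2738, 0]}
    - {"trans": [0.1013, -0.2738, 0]}
    - {"trans": [0.1013, -0.2738, 0]}
    - {"trans": [0.1013, -0.2738, 0]}
    - {"trans": [0.1013, -0.2738, 0]}
    - {"trans": [0.1013, -0.2738, 0]}
    - {"trans": [0.1013, -0.2738, 0.045]}
    - {"trans": [0.1013, -0.2738, 0.045]}

```text
time_s: 1.7
eef_pos: [379.1, 120.5, 365.8]
ee_rot: [0.0, 0.999, 0.032, -0.004]
force: [1.2, 0.6, -0.1]
grip_width: -0.0
grip_force: 0.0
```

```bash
python3 -c "
from h import *
for th,g in [(.835,25),(.8,0),(.6,0),(.4,0),(.25,0),(.12,0),(.05,0),(0,0),(0,-2)]: print(th,rel([*tgt(1,th,115,g),368]))"
```

```text
0.835 [88.1  3.1 -2.8]
0.8 [106.8  25.4  -2.9]
0.6 [120.6  45.8  -3. ]
0.4 [139.   63.2  -3.2]
0.25 [155.3  73.6  -3.3]
0.12 [170.8  80.4  -3.4]
0.05 [179.6  83.2  -3.4]
0 [186.   84.7  -3.5]
0 [188.   84.7  -3.5]
```

In the tool's units: 139 mm / 800 = 0.1738, 130 mm / 800 = 0.1625.

Emit:
pendant:
  steps:
    - {"trans": [0.0563, 0.0025, -0.0025]}
    - {"trans": [0.11, 0.0038, -0.0025]}
    - {"trans": [0.1213, 0.0175, -0.0025]}
    - {"trans": [0.1338, 0.0313, -0.0025]}
    - {"trans": [0.1425, 0.045, -0.0025]}
    - {"trans": [0.1513, 0.0575, -0.0025]}
    - {"trans": [0.1625, 0.0688, -0.0025]}
    - {"trans": [0.1738, 0.0788, -0.0025]}

```text
time_s: 2.5
eef_pos: [523.2, 66.1, 371.0]
ee_rot: [-0.0, 0.999, 0.032, 0.0]
force: [-0.8, 1.9, 0.5]
grip_width: -0.0
grip_force: 0.6
```

```bash
python3 - <<'E'
from h import *
from rig import ctrl, imaging
import cv2
i=imaging.capture("top")[145:305,235:435,::-1]
cv2.imwrite("pics/top1c.png",cv2.resize(i,(750,600),interpolation=cv2.INTER_CUBIC))
print(ctrl.sense()['force'])
for th,g in [(.4,0),(.25,0),(.12,0),(.05,0),(0,0),(0,-2)]: print(th,rel([*tgt(1,th,115,g),368]))
E
```

```text
[-0.10851198 -1.84236116  0.09876208]
0.4 [-2.2 -1.2  2.8]
0.25 [14.1  9.2  2.8]
0.12 [29.6 16.   2.8]
0.05 [38.4 18.7  2.9]
0 [44.8 20.2  2.9]
0 [46.8 20.2  2.9]
```

View pics/top1c.png

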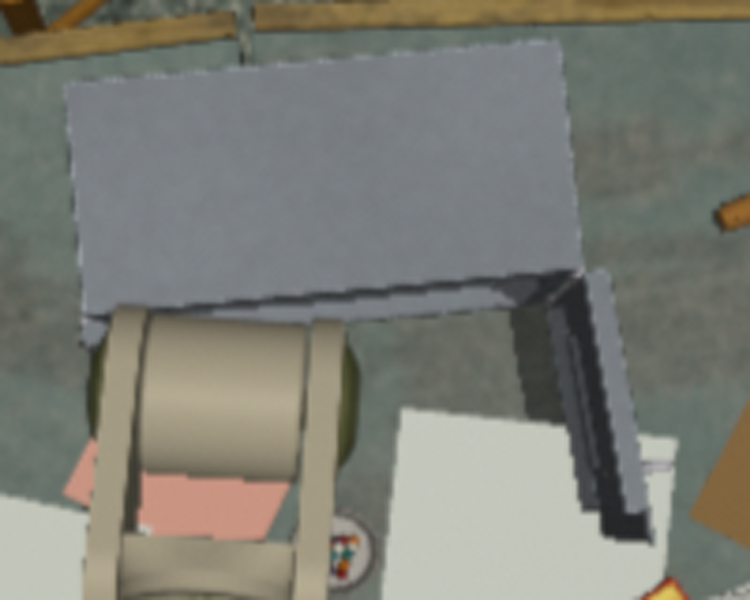

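The arm hides the leaf's free edge. The hinge-end stub at (95,330) has turned and the dish at (345,555) hasn't moved. I'll continue to home, slowly at the end.

In the tool's units: 44 mm / 800 = 0.055, 43 mm / 800 = 0.0538.

Emit:
pendant:
  steps:
    - {"trans": [0.0088, 0.005, 0]}
    - {"trans": [0.0175, 0.0113, 0]}
    - {"trans": [0.0275, 0.0163, 0]}
    - {"trans": [0.0375, 0.02, 0]}
    - {"trans": [0.045, 0.0225, 0]}
    - {"trans": [0.05, 0.0238, 0]}
    - {"trans": [0.0538, 0.025, 0]}
    - {"trans": [0.055, 0.025, 0]}

```text
time_s: 3.35
eef_pos: [568.1, 49.6, 370.7]
ee_rot: [0.0, 0.999, 0.032, -0.0]
force: [-1.5, -1.0, 0.7]
grip_width: -0.0
grip_force: 0.4
```

Emit:
pendant:
  steps:
    - {"trans": [0.0013, 0, 0]}
    - {"trans": [0.0013, 0, 0]}
    - {"trans": [0.0025, 0, 0]}
    - {"trans": [0.0025, 0, 0]}

```text
time_s: 3.75
eef_pos: [569.9, 49.9, 370.7]
ee_rot: [0.0, 0.999, 0.032, 0.0]
force: [0.2, -0.1, -0.4]
grip_width: 0.003
grip_force: 0.1
```

```bash
python3 -c "
from h import *
print(rel([*tgt(1,0,115),368]))"
```

```text
[0.2 2.  2.7]
```

In the tool's units: 2 mm / 800 = 0.0025, 1 mm / 800 = 0.0013.

Emit:
pendant:
  steps:
    - {"trans": [0.0013, 0, 0]}
    - {"trans": [0.0013, 0, 0]}
    - {"trans": [0.0025, 0, 0]}
    - {"trans": [0.0025, 0, 0]}

```text
time_s: 4.15
eef_pos: [571.6, 50.0, 370.7]
ee_rot: [0.0, 0.999, 0.032, -0.001]
force: [-5.9, -0.9, 1.9]
grip_width: 0.004
grip_force: 2.9
```

Emit:
pendant:
  steps:
    - {"trans": [0.0013, 0, 0]}
    - {"trans": [0.0013, 0, 0]}
    - {"trans": [0.0025, 0, 0]}
    - {"trans": [0.0025, 0, 0]}

```text
time_s: 4.55
eef_pos: [572.6, 50.1, 370.7]
ee_rot: [0.0, 0.999, 0.032, -0.004]
force: [-20.3, -2.4, 7.8]
grip_width: -0.0
grip_force: 9.9
```

Emit:
pendant:
  steps:
    - {"trans": [0.0013, 0, 0]}
    - {"trans": [0.0013, 0, 0]}

```text
time_s: 4.75
eef_pos: [573.1, 50.1, 370.7]
ee_rot: [0.0, 0.999, 0.032, -0.005]
force: [-25.4, -3.0, 11.7]
grip_width: -0.004
grip_force: 13.4
```

A clear stop at 25 N: the leaf is home. I'll back off, rise and check.

In the tool's units: -170 mm / 800 = -0.2125, -130 mm / 800 = -0.1625.

Emit:
pendant:
  steps:
    - {"trans": [-0.005, 0, 0]}
    - {"trans": [-0.05, 0, 0]}
    - {"trans": [-0.1, 0, 0]}
    - {"trans": [-0.1625, 0, -0.05]}
    - {"trans": [-0.2125, 0.025, -0.1]}
    - {"trans": [-0.2125, 0.05, -0.1]}
    - {"trans": [-0.2125, 0.0875, -0.1]}
    - {"trans": [-0.2125, 0.0875, -0.1]}

```text
time_s: 5.55
eef_pos: [409.5, -32.5, 451.4]
ee_rot: [0.001, 1.0, 0.03, 0.001]
force: [0.4, 1.2, -0.3]
grip_width: -0.002
grip_force: 0.0
```

```bash
python3 - <<'E'
from h import *
from rig import ctrl, imaging
import cv2
i=imaging.capture("top")[145:305,235:435,::-1]
cv2.imwrite("pics/top2c.png",cv2.resize(i,(750,600),interpolation=cv2.INTER_CUBIC))
print(rel([*tgt(-1,1.64,150,45),450]))
E
```

```text
[ 48.6 222.4   1.1]
```

View pics/top2c.png

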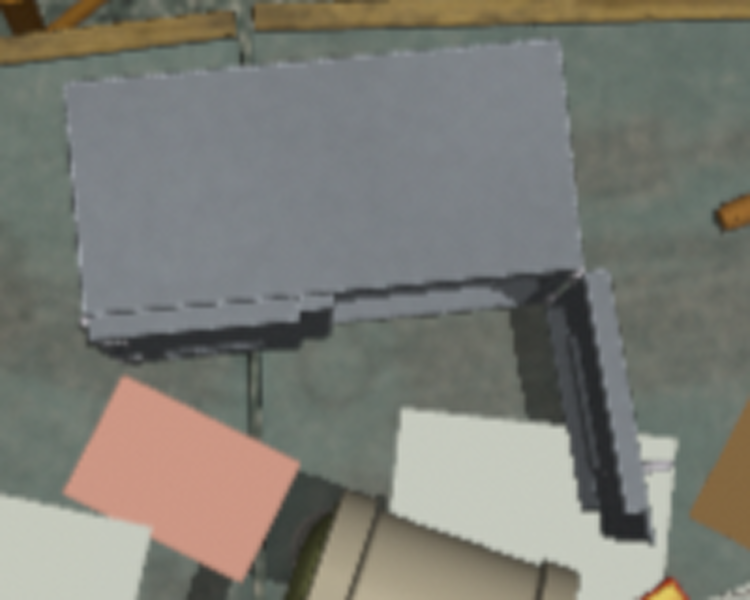

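The left leaf lies flush from (85,325) to (333,300), and the right leaf still stands open at (600,270)→(650,540). I'll cross over it to its outer side and lower.

In the tool's units: 222 mm / 800 = 0.2775, 200 mm / 800 = 0.25.

Emit:
pendant:
  steps:
    - {"trans": [0.0313, 0.0625, 0]}
    - {"trans": [0.05, 0.125, 0]}
    - {"trans": [0.06, 0.1875, 0]}
    - {"trans": [0.06, 0.25, 0]}
    - {"trans": [0.06, 0.2775, 0]}
    - {"trans": [0.06, 0.2775, 0.05]}
    - {"trans": [0.06, 0.2775, 0.1025]}
    - {"trans": [0.06, 0.2775, 0.1025]}

```text
time_s: 6.4
eef_pos: [471.6, -248.0, 363.8]
ee_rot: [-0.004, 0.999, 0.032, -0.004]
force: [0.6, 0.2, 0.2]
grip_width: -0.002
grip_force: 0.0
```

```bash
python3 -c "
from h import *
for th,g in [(1.62,10),(1.5,0),(1.35,0),(1.2,0),(1.05,0),(.9,0),(.75,0),(.6,0),(.45,0),(.3,0),(.15,0),(.05,0),(0,0)]: print(th,rel([*tgt(-1,th,145,g),368]))"
```

```text
1.62 [  1.5 -35.9  -3.9]
1.5 [ -2.5 -63.1  -3.7]
1.35 [ -4.3 -84.   -3.5]
1.2 [  -3.  -105.3   -3.4]
1.05 [   1.6 -126.6   -3.3]
0.9 [   9.5 -147.3   -3.2]
0.75 [  20.7 -167.    -3.1]
0.6 [  35.  -184.9   -3.1]
0.45 [  52.3 -200.5   -3.1]
0.3 [  72.1 -213.4   -3.1]
0.15 [  94.  -223.    -3.2]
0.05 [ 109.4 -227.4   -3.3]
0 [ 117.3 -229.    -3.4]
```

In the tool's units: -105 mm / 800 = -0.1313, -95 mm / 800 = -0.1188.

Emit:
pendant:
  steps:
    - {"trans": [0.0013, -0.025, 0]}
    - {"trans": [0.0013, -0.045, 0]}
    - {"trans": [-0.0013, -0.0625, 0]}
    - {"trans": [-0.0038, -0.0788, 0]}
    - {"trans": [-0.005, -0.0925, 0]}
    - {"trans": [-0.005, -0.105, 0]}
    - {"trans": [-0.005, -0.1188, 0]}
    - {"trans": [-0.0038, -0.1313, 0]}

```text
time_s: 7.2
eef_pos: [462.0, -143.6, 368.7]
ee_rot: [0.0, 0.999, 0.032, -0.0]
force: [1.1, -1.9, 2.2]
grip_width: 0.002
grip_force: 1.3
```

```bash
python3 -c "
from h import *
for th,g in [(1.2,0),(1.05,0),(.9,0),(.75,0),(.6,0),(.45,0),(.3,0),(.15,0),(.05,0),(0,0)]: print(th,rel([*tgt(-1,th,145,g),368]))"
```

```text
1.2 [-0.1 -0.5  0.7]
1.05 [  4.5 -21.8   0.7]
0.9 [ 12.4 -42.5   0.7]
0.75 [ 23.5 -62.2   0.7]
0.6 [ 37.9 -80.1   0.7]
0.45 [ 55.1 -95.8   0.7]
0.3 [  74.9 -108.6    0.7]
0.15 [  96.8 -118.3    0.7]
0.05 [ 112.3 -122.7    0.7]
0 [ 120.2 -124.2    0.7]
```

In the tool's units: -80 mm / 800 = -0.1, -72 mm / 800 = -0.09.

Emit:
pendant:
  steps:
    - {"trans": [0.0025, -0.0138, 0]}
    - {"trans": [0.0063, -0.0275, 0]}
    - {"trans": [0.01, -0.04, 0]}
    - {"trans": [0.015, -0.0525, 0]}
    - {"trans": [0.0225, -0.0663, 0]}
    - {"trans": [0.03, -0.0775, 0]}
    - {"trans": [0.0388, -0.09, 0]}
    - {"trans": [0.0475, -0.1, 0]}

```text
time_s: 8.0
eef_pos: [495.5, -61.2, 368.6]
ee_rot: [-0.0, 0.999, 0.032, -0.0]
force: [-0.5, -1.7, 0.6]
grip_width: -0.0
grip_force: 0.3
```

Emit:
pendant:
  steps:
    - {"trans": [0.01, -0.01, 0]}
    - {"trans": [0.0213, -0.02, 0]}
    - {"trans": [0.0338, -0.0275, 0]}
    - {"trans": [0.0463, -0.035, 0]}
    - {"trans": [0.06, -0.0413, 0]}
    - {"trans": [0.0725, -0.0475, 0]}
    - {"trans": [0.0825, -0.05, 0]}
    - {"trans": [0.0875, -0.0513, 0]}

```text
time_s: 8.8
eef_pos: [562.9, -16.5, 368.5]
ee_rot: [-0.0, 0.999, 0.032, -0.0]
force: [-0.6, -0.5, -0.1]
grip_width: -0.003
grip_force: 0.0
```

```bash
python3 -c "
from h import *
for th,g in [(.05,0),(0,0)]: print(th,rel([*tgt(-1,th,145,g),368]))"
```

```text
0.05 [ 3.6 -2.2  0.5]
0 [11.5 -3.7  0.5]
```

In the tool's units: 12 mm / 800 = 0.015, 11 mm / 800 = 0.0138.

Emit:
pendant:
  steps:
    - {"trans": [0.0038, -0.0013, 0]}
    - {"trans": [0.0075, -0.0025, 0]}
    - {"trans": [0.0113, -0.0038, 0]}
    - {"trans": [0.0138, -0.005, 0]}
    - {"trans": [0.015, -0.005, 0]}
    - {"trans": [0.015, -0.005, 0]}

```text
time_s: 9.4
eef_pos: [573.9, -12.0, 368.7]
ee_rot: [-0.0, 0.999, 0.032, 0.0]
force: [0.2, -0.3, -0.4]
grip_width: 0.002
grip_force: 0.0
```

Emit:
pendant:
  steps:
    - {"trans": [0.0013, 0, 0]}
    - {"trans": [0.0013, 0, 0]}
    - {"trans": [0.0025, 0, 0]}
    - {"trans": [0.0025, 0, 0]}

```text
time_s: 9.8
eef_pos: [575.2, -11.9, 368.7]
ee_rot: [-0.0, 0.999, 0.032, -0.002]
force: [-11.8, -1.5, 4.2]
grip_width: 0.002
grip_force: 0.0
```

Emit:
pendant:
  steps:
    - {"trans": [0.0013, 0, 0]}
    - {"trans": [0.0013, 0, 0]}

```text
time_s: 10.0
eef_pos: [575.7, -11.9, 368.7]
ee_rot: [-0.0, 0.999, 0.032, -0.003]
force: [-18.5, -1.2, 6.9]
grip_width: 0.001
grip_force: 0.0
```

In the tool's units: -200 mm / 800 = -0.25, -160 mm / 800 = -0.2.

Emit:
pendant:
  steps:
    - {"trans": [0.0013, 0, 0]}
    - {"trans": [0.0013, 0, 0]}
    - {"trans": [-0.0025, 0, 0]}
    - {"trans": [-0.0375, 0, 0]}
    - {"trans": [-0.0875, 0, 0]}
    - {"trans": [-0.15, 0, -0.05]}
    - {"trans": [-0.2, 0, -0.1]}
    - {"trans": [-0.25, 0.05, -0.1]}

```text
time_s: 10.8
eef_pos: [393.0, -51.1, 447.8]
ee_rot: [0.001, 0.999, 0.034, 0.003]
force: [1.7, -1.4, 0.3]
grip_width: -0.003
grip_force: 0.0
```

Emit:
pendant:
  steps:
    - {"trans": [-0.05, 0.05, 0]}
    - {"trans": [-0.05, 0.1125, 0]}
    - {"trans": [-0.05, 0.175, 0]}
    - {"trans": [-0.05, 0.2375, 0]}
    - {"trans": [-0.05, 0.3, 0]}
    - {"trans": [-0.05, 0.3, 0]}
    - {"trans": [-0.05, 0.3, 0]}

```text
time_s: 11.5
eef_pos: [369.6, -295.3, 444.3]
ee_rot: [-0.0, 1.0, 0.031, -0.0]
force: [-0.1, 0.5, -0.7]
grip_width: 0.003
grip_force: 0.0
```

```bash
python3 - <<'E'
from h import *
from rig import ctrl, imaging
import cv2
t=imaging.capture("top")[145:305,235:435,::-1]; s=imaging.capture("scene")[150:310,240:440,::-1]
a=cv2.resize(t,(500,400),interpolation=cv2.INTER_CUBIC)
cv2.imwrite("pics/top3c.png",cv2.resize(t,(750,600),interpolation=cv2.INTER_CUBIC))
cv2.imwrite("pics/sc3c.png",cv2.resize(s,(750,600),interpolation=cv2.INTER_CUBIC))
E
```

```text
(no output)
```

View pics/top3c.png

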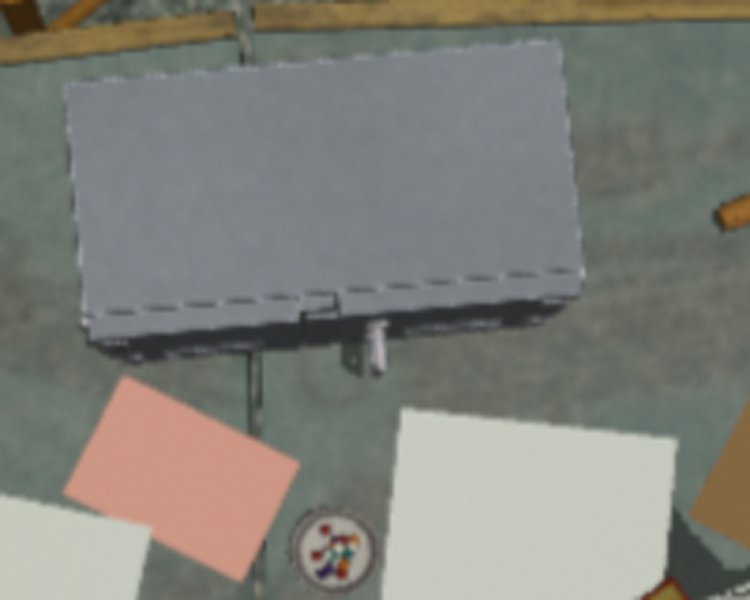

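View pics/sc3c.png

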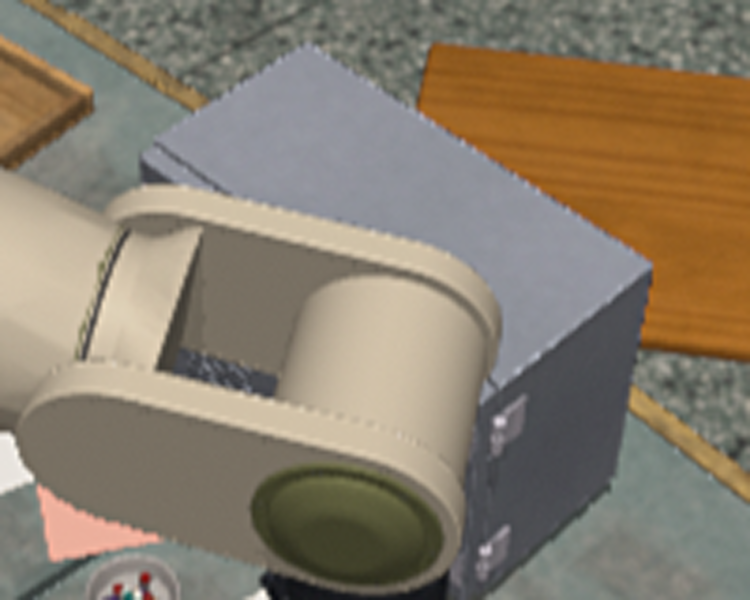

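The top view shows both leaves flush. The lip laps the step at (303-340, 295-318), and the dish is unmoved at (333,550). In the scene view the arm hides the cabinet front. The robot is clear, so I'm handing in.

```bash
python3 -c "
from rig import ctrl, imaging
print(ctrl.finish_job())"
```

```text
the job is handed in; nothing more can be done
None
```

I shut the rebated leaf first and the flanged leaf over it; the last top view shows both flush, the lip over the step and the dish unmoved, and the job was handed in at about 11.6 s with no verdict returned.

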